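Clamp the chopping board in its holder

ROBOT

A 6-joint arm with a two-finger parallel gripper is mounted at the origin on a cart in front of the work surface, level with it; the furniture and walls round the work are solid. World frame = base frame: x ahead of the robot, y to its left, z up, the work surface at z = 0. Lengths are in m, angles in degrees, forces in N, time in s.
With the tool pointing down it reaches from about 0.35 to 0.875 m from the base axis. Payload 4.2 kg.
Tool frame: the origin (TCP) lies on the front face of the gripper's body, between the roots of the fingers; the fingertips stand 70 mm ahead of it and the grasp point (between the pads) lies 51 mm ahead of it (r.nose_length is the distance from the TCP to the fingertips, in m); z points along the fingers, y is the direction in which the jaws open and shut (so a half turn about z gives the same grasp; the last joint's range is limited). The gripper opens to 87 mm and grips with 3 to 60 N. Pads are 19 mm wide; open, the fingers measure 117 mm over their backs; the gripper's body (75 mm by 190 mm) begins 51 mm behind the grasp point.
Start: joints at [87.41, 22.042, 0.453, 0, -68.411, -14.817], TCP at [0.187, 0.596, 0.292] pointing down, gripper open.
Joint ranges: [-179.83, 179.83], [-69.29, 118.12], [-61.27, 80.66], [-181.25, 117.63], [-171.15, -9.14], [-177.46, 177.46]. Speed limits (degrees/s): [159.86, 159.86, 180, 180, 180, 180].

INTERFACE

Orientations are given as a 3x3 rotation matrix whose columns are the frame's x, y, z axes.
In Python, from station import telemetry, capture, order, r gives the robot as it stands.
- The arm moves only by the tool drive_tool, never from a script. Its argument "series" is a list of rows, each a list of 4 numbers: the shift along the tool's x, y, z as a fraction of full scale, then the turn about the tool's z as a fraction of full scale. In form: [[dx, dy, dz, turn], ...]. A call has 1 to 10 rows; each row is the pose to reach, as a shift and turn from the pose commanded when the call began, along the tool's axes at that moment; what a row does not reach only later rows make up. Full scale, the value 1, is 0.12 m for a shift and 2 rad for a turn. A row lasts 1/8 s, in which the tool goes at most 62.5 mm and 10.7 degrees, less where a joint would pass 70% of its speed; a pose out of reach is approached as far as the arm can. A call with a number of a shift or a turn outside -1 to 1 is refused whole. A call with a gripper value outside its range is refused whole. "fingers" is the finger opening in mm, from 0 to 87, set as the call begins (left out, the last holds). The fingers move at their own pace and stop on an object; the grip force is fixed at half the most. Time passes only in rows, so rows that repeat a pose let the fingers close. It gives the time, the measured TCP pose, the force and the opening at its end, in the units of the state.
- telemetry.sense(): the state, without advancing time (a new reading comes with each control period).
- capture(name): name is "side" or "top" or "wrist"; returns a dict with "color" (480x640x3 uint8, blue, green, red), "fx", "fy", "cx", "cy" (pixels), "eye" and "attitude" of the camera in the world; the wrist camera has in their place "mount" (4x4, takes a point from camera to tool coordinates, whose origin is the TCP and whose axes are the flange's). Camera axes: x right, y up, looking along -z (the intrinsics and any distortion apply to the point x, -y, -z); pixel columns grow to the right and rows downward; lengths in m; the calibration is good to about 2 mm. A picture is of the moment at which its call begins: read the wrist's pose just before it. There is no depth.
- order.finish_job(): hands the job in, once; it reports no verdict.
The state is a dict: "time_s": time; "joints": joint angles; "joint_velocities": joint speeds; "effort": joint torques, N m; "tcp_pos": TCP position; "ee_rot": TCP orientation; "wrist_force": force on the tool from outside, world axes, zero at the start; "moment": the same for the moment, N m; "gripper_width": opening from 0.0 (shut) to 1.0 (fully open).
Only numpy, scipy, OpenCV 4.12 (cv2) and the standard library are available. Lean on these libraries where they do the work, as an engineer would, in place of code of your own. Each camera call takes 0.05 s, during which the arm holds its last target. There are 200 camera calls.

TASK

Get the chopping board ready for carving: push it across the metal plate of its holder until its whole far edge is up against the dark wooden back stop, and only then push the red clamp lever over past its middle so that it snaps down and its rubber pad holds the board. Use pushes only: the board must not be lifted or tipped, and the other things on the table must stay where they are.

Things in the scene. Friction and masses are not known exactly. Their poses are not given: they have to be found in the camera images.
- board_holder: Holder screwed to the table (cannot move): aluminium plate 6 mm thick, its x from -175 to +145 mm, y from -170 to +210. Origin on the table under the plate; +x points away from the robot, towards the back stop, +y left. Back stop: dark wooden bar along y (-145 to +145), front face at x = +120, top 38 mm above the table. The clamp bracket stands left of the board, its inner side at y = +168.
- board: Loose wooden board lying flat on the plate, 200 (its x) x 280 (y) x 22 mm, 0.3 to 0.57 kg. Origin at the centre of its underside, 6 mm above the table; +x away from the robot. It starts 40 to 75 mm short of the stop, a little askew, and slides at a few newtons; home, its origin is near holder x = +20 mm. If a far corner stays off the stop, push the front edge on that side; 15 N is plenty.
- board_front (a point): Middle of the board's near edge face, at half its thickness (17 mm above the table): where to push it.
- board_back_left (a point): On the board's far edge face, 120 mm left of its middle, half thickness up. At holder x = +120 mm when against the stop.
- board_back_right (a point): The same, 120 mm right of the middle.
- clamp_lever (a joint): Clamp lever, hinged about the holder's x axis. 0 = open (handle leans 0.6 rad outwards, to the holder's +y), about 1.2 = closed, pad on the board (handle leans 0.6 rad inwards, -y); limit 1.3. Bistable: dead centre at 0.6, handle upright; from there it springs to either side. About 5 N at the red grip starts it out of open, less towards the middle, then it snaps over by itself.
- lever_pivot (a point): The lever's hinge axis: holder x = 0, y = +178 mm, 45 mm above the table.
- lever_end (a point): Centre of the red grip's outer end cap, 95 mm from the pivot. The grip is a round bar 18 mm thick that covers the outer 65 mm of the handle; the handle points from the pivot straight to this point. Open: 54 mm outwards (+y) of the pivot and 123 mm above the table.
- clamp_pad: Black rubber pad, 20 mm wide, at the end of the lever's 60 mm arm; moves with the lever. It swivels slightly. Origin at the end of the arm, 17 mm above the pad's sole when closed. Closed, the pad stands on the board's left margin, at holder x = 0, y = +118 mm; open, it hangs 84 mm or more above the table, clear of the board.
- mug: Green and white mug, 78 mm wide (116 with handle), 101 high. Bystander, loose; origin at the centre of its underside.
- tin: Food tin, 76 mm wide, 58 high. Bystander, loose; origin at the centre of its underside.
- tumbler: Clear tumbler, 82 mm wide, 86 high. Bystander, loose; origin at the centre of its underside.
- spice_jar: Small spice jar with yellow cap, 42 mm wide, 96 high. Bystander, loose; origin at the centre of its underside.
- orange_jar: Orange jar with white lid, 96 mm wide, 130 high. Bystander, loose; origin at the centre of its underside.
- green_jar: Glass jar with green lid, 68 mm wide, 84 high. Bystander, loose; origin at the centre of its underside.

How it is judged (in metres and radians):
On the way, in this order (a step that is already met when the one before it is completed fails the run):
1. the board's far edge is against the stop while the lever is still open (x of each of board_back_left, board_back_right in the frame of board_holder above 0.115 m and value of joint clamp_lever below 0.3 rad), for 0.1 s.
2. the lever has snapped over and the pad presses on the board (x of each of board_back_left, board_back_right in the frame of board_holder above 0.115 m and value of joint clamp_lever above 1.1 rad and contact force between clamp_pad and board above 2 N), for 0.2 s.
At the end, for the whole second after the job is handed in: Both far corners of the board are within 5 mm of the back stop, the board lies flat (under 0.03 rad) and at rest, and the lever is closed (joint over 1.1 rad) with its pad pressing on the board with more than 2 N (all of step 2 and linear speed of board below 0.01 m/s and angle between board's own z axis and vertical below 0.03 rad); the robot touches nothing.
It fails at once if the board is lifted (more than 14 mm) (height (world z) of board above 0.02 m).
It fails at once if the board is tipped (more than 0.1 rad) (angle between board's own z axis and vertical above 0.1 rad).
It fails at once if the clamp is closed before the board is home (value of joint clamp_lever above 0.8 rad and not (x of each of board_back_left, board_back_right in the frame of board_holder above 0.115 m)).
It fails at once if another thing on the table is moved more than 20 mm or tipped (distance of any of mug, tin, tumbler, spice_jar, orange_jar, green_jar from where it was at the start of the episode above 0.02 m or angle between any of mug, tin, tumbler, spice_jar, orange_jar, green_jar's own z axis and vertical above 0.3 rad).
It also fails if it takes over 51 s, if anything falls off the work surface, if the arm or the gripper's body presses on something with over 40 N, if the wrist force passes 120 N, or if a joint passes its speed limit or range.

## Working session

There is one attempt and no reset: what is moved stays moved. The work goes in short steps, Python scripts to look and compute and a tool call to move; the robot and the scene stay as the last step left them, time stands still between calls to the robot, and variables do not carry over. Pictures are saved under pics/ and viewed, about 8 in all and at most 12, crops included, and the job is handed in when it is done.

Besides the shell and the picture viewer there is one more tool, called after "Call:" as name([rows], argument=value, ...), one row to a line, values as JSON. drive_tool: Moves the arm, as the interface text tells. Shift numbers are shares of 0.12 m and turn numbers shares of 2 rad, none past 1 either way. Its arguments: {"type":"object","properties":{"series":{"type":"array","items":{"type":"array","items":{"type":"number","minimum":-1,"maximum":1}}},"fingers":{"type":"number"}},"required":["series"]}

```bash
mkdir -p pics && ls
python3 - <<'E'
from station import telemetry, capture, order, r
import cv2, json, numpy as np
s=telemetry.sense(); print({k:np.round(v,3).tolist() for k,v in s.items()})
for n in ("side","top"):
    c=capture(n); cv2.imwrite(f"pics/{n}0.png",c["color"])
    print(n,{k:np.round(v,4).tolist() for k,v in c.items() if k!="color"})
    np.savez(f"{n}0.npz",**c)
E
```

```text
pics
{'time_s': 0.0, 'joints': [87.412, 22.09, 0.379, -0.031, -68.412, -14.814], 'joint_velocities': [-0.109, 0.021, -0.028, 0.016, -0.006, 0.033], 'effort': [-0.001, -39.066, 18.741, 4.22, 0.011, -0.0], 'tcp_pos': [0.187, 0.596, 0.291], 'ee_rot': [[0.954, -0.299, -0.001], [-0.299, -0.954, -0.002], [0.0, 0.002, -1.0]], 'wrist_force': [0.222, -0.365, -0.212], 'moment': [-0.001, 0.024, 0.011], 'gripper_width': 0.997}
side {'fx': 620.7713, 'fy': 620.7713, 'cx': 313.7785, 'cy': 236.2965, 'eye': [1.528, 1.2576, 0.9481], 'attitude': [[-0.7777, -0.2849, 0.5603], [0.6285, -0.3672, 0.6857], [0.0104, 0.8855, 0.4646]]}
top {'fx': 604.2617, 'fy': 604.2617, 'cx': 319.0309, 'cy': 229.3556, 'eye': [0.4021, 0.0191, 1.6275], 'attitude': [[0.0252, 0.9971, -0.0717], [-0.9996, 0.0243, -0.0132], [-0.0114, 0.072, 0.9973]]}
```

View pics/top0.png

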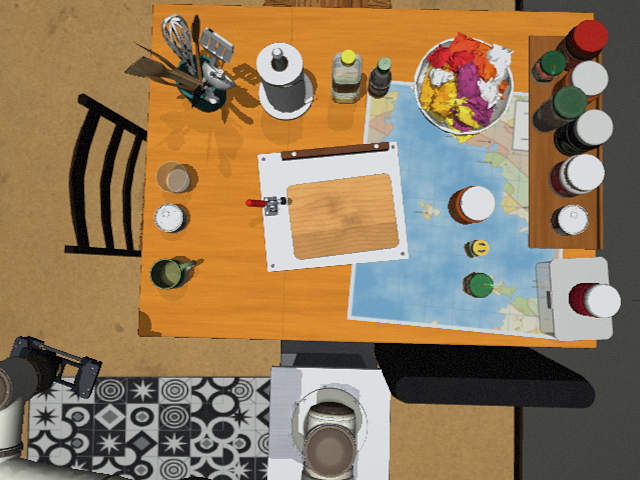

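View pics/side0.png

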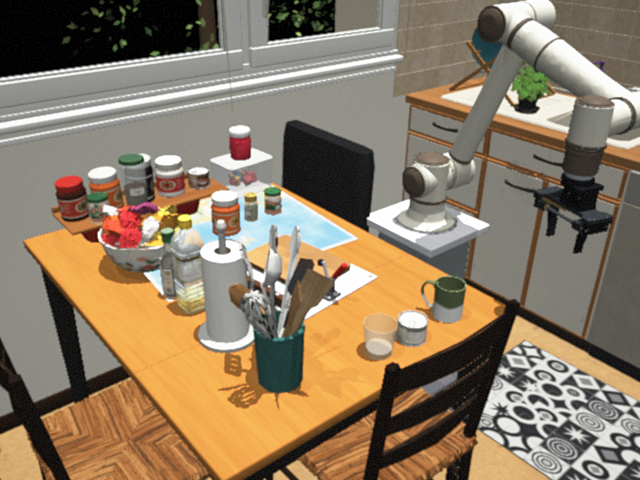

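The top view shows the white plate (corners about (258,157), (397,142), (409,257), (268,271)), the board inside it, the dark stop along the far side and the red lever at (255,203), leaning left. The small jars stand right of the plate, and the tumbler, tin and mug stand left. The side view agrees, and the gripper hangs outside the table's left/near corner.

```bash
cat > h.py <<'E'
import numpy as np, cv2
def ray(c,px):
    px=np.atleast_2d(px).astype(float)
    d=np.c_[(px[:,0]-c["cx"])/c["fx"],-(px[:,1]-c["cy"])/c["fy"],-np.ones(len(px))]
    return np.array(c["eye"]),d@np.array(c["attitude"]).T
def plane(c,px,z):
    e,d=ray(c,px); return e+d*((z-e[2])/d[:,2])[:,None]
def proj(c,P):
    q=(np.atleast_2d(P)-c["eye"])@np.array(c["attitude"])
    return np.c_[c["cx"]+c["fx"]*q[:,0]/-q[:,2],c["cy"]-c["fy"]*q[:,1]/-q[:,2]]
def two(c1,p1,c2,p2):
    e1,d1=ray(c1,p1);e2,d2=ray(c2,p2);d1=d1[0];d2=d2[0]
    t=np.linalg.lstsq(np.c_[d1,-d2],e2-e1,rcond=None)[0]
    a,b=e1+t[0]*d1,e2+t[1]*d2; return (a+b)/2,np.linalg.norm(a-b)
def wrist(c,s):
    T=np.eye(4);T[:3,:3]=s["ee_rot"];T[:3,3]=s["tcp_pos"];T=T@np.array(c["mount"])
    d=dict(c);d["eye"]=T[:3,3];d["attitude"]=T[:3,:3];return d
def quad(mask):
    k=max(cv2.findContours(mask.astype(np.uint8),cv2.RETR_EXTERNAL,cv2.CHAIN_APPROX_NONE)[0],key=cv2.contourArea)
    return cv2.contourArea(k),cv2.minAreaRect(k),k
E
python3 - <<'E'
from h import *
t=dict(np.load("top0.npz"));s=dict(np.load("side0.npz"))
im=t["color"];hsv=cv2.cvtColor(im,cv2.COLOR_BGR2HSV);H,S,V=cv2.split(hsv)
roi=np.zeros(H.shape,bool);roi[130:285,235:420]=1
pl=(S<40)&(V>150)&roi; wd=(H<25)&(S>60)&(V>110)&roi; dk=(V<110)&(H<20)&(S>60)&roi; red=((H<6)|(H>172))&(S>150)&roi
wd[:,:270]=0
for n,m,z in(("plate",pl,.006),("dark",dk,.038),("red",red,.1)):
    m=cv2.morphologyEx(m.astype(np.uint8),cv2.MORPH_CLOSE,np.ones((3,3)));a,R,k=quad(m);b=cv2.boxPoints(R)
    P=plane(t,b,z);print(n,a,b.round(1).tolist(),P[:,:2].round(4).tolist(),[round(float(np.linalg.norm(P[i]-P[i-1])),3) for i in (1,2)],R[2])
# board rim seeded
c=cv2.resize(im[130:285,235:420],None,fx=4,fy=4,interpolation=cv2.INTER_CUBIC);cv2.imwrite("pics/top_crop.png",c)
E
```

```text
plate 15180.0 [[256.6000061035156, 154.39999389648438], [397.79998779296875, 141.3000030517578], [410.6000061035156, 278.6000061035156], [269.3999938964844, 291.79998779296875]] [[0.7188, 0.2154], [0.7636, -0.1672], [0.3928, -0.2071], [0.3482, 0.1691]] [0.385, 0.373] 84.68545532226562
dark 679.5 [[280.8999938964844, 151.60000610351562], [387.79998779296875, 141.5], [388.5, 149.3000030517578], [281.6000061035156, 159.39999389648438]] [[0.7216, 0.1471], [0.7552, -0.1368], [0.7342, -0.1391], [0.7006, 0.1445]] [0.286, 0.021] 84.623291015625
red 87.0 [[245.8000030517578, 204.8000030517578], [246.1999969482422, 199.10000610351562], [265.29998779296875, 200.39999389648438], [264.79998779296875, 206.1999969482422]] [[0.57, 0.2273], [0.5847, 0.2268], [0.5824, 0.1781], [0.5676, 0.1787]] [0.015, 0.049] 4.085616588592529
```

View pics/top_crop.png

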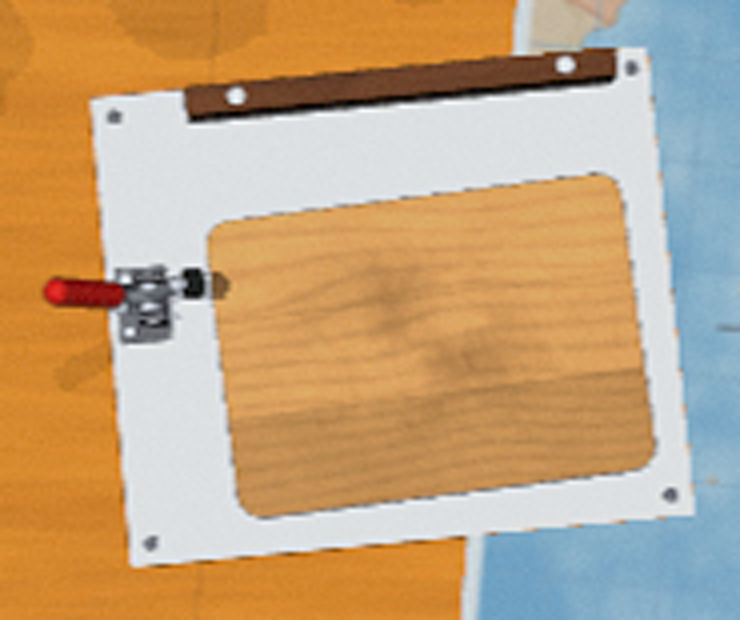

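The crop shows the plate corners at about (90,100), (648,47), (693,515) and (132,567), at 4x from (235,130). The board's edges run (208,230)-(610,175), (640,470)-(250,518), so it is turned slightly relative to the plate. The stop's face is near crop row 120 at x=190 and row 80 at x=615. The lever leans left, with its grip cap at (55,292).

```bash
cat >> h.py <<'E'
def fitquad(pts_world_contour):
    pass
def edges(k,c,z,cen,ang,L,W,tol=.02):
    """fit 4 side lines to world contour; nominal rectangle for point assignment. returns dict of (mean offset, angle dev)"""
    P=plane(c,k.reshape(-1,2),z)[:,:2]-cen; R=np.array([[np.cos(ang),np.sin(ang)],[-np.sin(ang),np.cos(ang)]]);q=P@R.T
    o={}
    for n,a,s,hl,ho in(("far",0,1,L/2,W/2),("near",0,-1,L/2,W/2),("left",1,1,W/2,L/2),("right",1,-1,W/2,L/2)):
        m=(abs(q[:,a]-s*hl)<tol)&(abs(q[:,1-a])<ho-.03)
        if m.sum()<8: continue
        for _ in range(4):
            f=np.polyfit(q[m,1-a],q[m,a],1);e=q[:,a]-np.polyval(f,q[:,1-a]);m&=abs(e)<.003
        o[n]=(f[1],np.degrees(np.arctan(f[0]))*(-1 if a==0 else 1)*-1*(-1) if False else np.degrees(np.arctan(f[0])),int(m.sum()))
    return o
E
python3 - <<'E'
from h import *
t=dict(np.load("top0.npz"));s=dict(np.load("side0.npz"))
# nominal from crop
g=lambda X,Y:[(X+.5)/4-.5+235,(Y+.5)/4-.5+130]
PC=plane(t,[g(90,100),g(648,47),g(693,515),g(132,567)],.006)[:,:2]
print("plate",PC.round(4).tolist(),[round(float(np.linalg.norm(PC[i]-PC[i-1])),4) for i in range(4)])
loc=np.array([[145,210],[145,-170],[-175,-170],[-175,210]])/1e3
lc=loc-loc.mean(0);pc=PC-PC.mean(0)
a=np.arctan2((lc[:,0]*pc[:,1]-lc[:,1]*pc[:,0]).sum(),(lc*pc).sum())
R=np.array([[np.cos(a),-np.sin(a)],[np.sin(a),np.cos(a)]]);o=PC.mean(0)-R@loc.mean(0)
res=(loc@R.T+o-PC)*1e3
print("holder",o.round(4),"yaw",np.degrees(a).round(2),"res mm",res.round(1).tolist())
np.savez("holder.npz",o=o,a=a)
W=lambda p:np.r_[R@np.array(p[:2])+o,p[2]]
# check stop + lever
toH=lambda P:(np.atleast_2d(P)[:,:2]-o)@R
print("stop top front ends H",toH(plane(t,[g(190,120),g(615,82)],.038)).round(4).tolist())
# board
hsv=cv2.cvtColor(t["color"],cv2.COLOR_BGR2HSV);S=hsv[...,1]
m=np.zeros(S.shape,np.uint8);quadpx=proj(t,np.c_[(loc*.97)@R.T+o,np.full(4,.006)])
cv2.fillConvexPoly(m,quadpx.round().astype(int),1);m=(m&(S>70)&(hsv[...,2]>110)).astype(np.uint8)
m=cv2.morphologyEx(m,cv2.MORPH_OPEN,np.ones((5,5)));ar,rc,k=quad(m)
b=plane(t,cv2.boxPoints(rc),.028);print("board rect",[round(float(np.linalg.norm(b[i]-b[i-1])),4) for i in(1,2)],"centre H",toH(b.mean(0)).round(4))
e0=b[:,:2];d=[e0[i]-e0[i-1] for i in range(1,4)];l=max(d,key=np.linalg.norm);l=l*np.sign(l[1]);print("board yaw rel",np.degrees(np.arctan2(-l[0],l[1])-a).round(2))
far=toH(plane(t,[g(240,217),g(590,177)],.028));near=toH(plane(t,[g(265,517),g(630,470)],.028));print("far pts",far.round(4).tolist(),"near",near.round(4).tolist())
# lever end: predicted and measured in both views
P=W([0,.232,.123]);print("lever_end pred",P.round(4),"px top",proj(t,P).round(1),"side",proj(s,P).round(1))
h2=cv2.cvtColor(s["color"],cv2.COLOR_BGR2HSV)
q=proj(s,P)[0].astype(int);rm=((h2[...,0]<6)|(h2[...,0]>172))&(h2[...,1]>140)
box=np.zeros(rm.shape,bool);box[q[1]-25:q[1]+35,q[0]-35:q[0]+25]=1
ys,xs=np.nonzero(rm&box);i=np.argmax(xs);print("side red",len(xs),xs.min(),xs.max(),ys.min(),ys.max(),"at xmax",xs[i],ys[i])
print("mean red side",xs.mean(),ys.mean())
print("tri grip tip",two(t,[g(55,292)],s,[[xs[xs>=xs.max()-4].mean(),ys[xs>=xs.max()-4].mean()]]))
print("tri mid",two(t,[[255.6,202.8]],s,[[xs.mean(),ys.mean()]]),"pred mid",W([0,.178+.565*.0625,.045+.825*.0625]).round(4))
for n,px,z in(("tin",(171,218),.058),("mug",(168,272),.101),("tumbler",(174,178),.086)):print(n,plane(t,[px],z).round(3))
E
```

```text
plate [[0.7182, 0.214], [0.7633, -0.164], [0.4466, -0.1991], [0.4025, 0.1755]] [0.318, 0.3806, 0.3186, 0.3772]
holder [ 0.5999 -0.0115] yaw 6.71 res mm [[1.2, 0.0], [0.5, 0.6], [-0.7, -1.7], [-0.9, 1.1]]
stop top front ends H [[0.1175, 0.1418], [0.1164, -0.1419]]
board rect [0.2799, 0.1986] centre H [[-0.0458 -0.0032]]
board yaw rel 1.97
far pts [[0.0511, 0.1149], [0.0561, -0.1201]] near [[-0.1497, 0.1162], [-0.141, -0.127]]
lever_end pred [0.5728 0.2189 0.123 ] px top [[248.  202.8]] side [[344.8 265.6]]
side red 85 333 346 263 277 at xmax 346 265
mean red side 339.8941176470588 270.0235294117647
tri grip tip (array([0.57442064, 0.21755878, 0.11973997]), np.float64(0.0023412304574906236))
tri mid (array([0.57522704, 0.20241637, 0.10278176]), np.float64(0.0006679657276661387)) pred mid [0.575  0.2003 0.0966]
tin [[0.535 0.428 0.058]]
mug [[0.395 0.418 0.101]]
tumbler [[0.637 0.417 0.086]]
```

Call:
drive_tool([
  [0.13, 0.18, 0, 0],
  [0.27, 0.35, 0, 0],
  [0.41, 0.53, 0, 0],
  [0.55, 0.7, 0, 0],
  [0.68, 0.88, 0, 0],
], fingers=87)

```text
time_s: 0.72
tcp_pos: [0.2334, 0.4701, 0.2918]
ee_rot: [[0.954, -0.299, -0.0], [-0.299, -0.954, -0.001], [-0.0, 0.001, -1.0]]
wrist_force: [0.5, 0.4, 0.1]
gripper_width: 0.997
```

Call:
drive_tool([
  [0.13, 0.18, 0, 0],
  [0.27, 0.35, 0, 0],
  [0.41, 0.53, 0, 0],
  [0.55, 0.7, 0, 0],
  [0.68, 0.88, 0, 0],
])

```text
time_s: 1.35
tcp_pos: [0.2801, 0.3444, 0.2923]
ee_rot: [[0.954, -0.299, 0.0], [-0.299, -0.954, 0.0], [0.0, -0.0, -1.0]]
wrist_force: [-0.2, -0.8, -0.8]
gripper_width: 1.002
```

Call:
drive_tool([
  [0.13, 0.18, 0, 0],
  [0.27, 0.35, 0, 0],
  [0.41, 0.53, 0, 0],
  [0.55, 0.7, 0, 0],
  [0.68, 0.88, 0, 0],
])

```text
time_s: 1.98
tcp_pos: [0.3261, 0.2192, 0.2923]
ee_rot: [[0.954, -0.299, 0.0], [-0.299, -0.954, 0.0], [0.0, -0.0, -1.0]]
wrist_force: [0.8, 0.1, -0.9]
gripper_width: 0.998
```

Call:
drive_tool([
  [0.13, 0.18, 0, 0],
  [0.27, 0.35, 0, 0],
  [0.41, 0.53, 0, 0],
  [0.55, 0.7, 0, 0],
  [0.68, 0.88, 0, 0],
])

```text
time_s: 2.6
tcp_pos: [0.372, 0.094, 0.2923]
ee_rot: [[0.954, -0.299, 0.0], [-0.299, -0.954, 0.0], [0.0, -0.0, -1.0]]
wrist_force: [1.1, -0.5, -0.0]
gripper_width: 0.997
```

Call:
drive_tool([
  [0.13, 0.18, 0, -0.04],
  [0.27, 0.35, 0, -0.08],
  [0.41, 0.53, 0, -0.12],
  [0.55, 0.7, 0, -0.16],
  [0.68, 0.88, 0, -0.21],
  [0.68, 0.88, 0, -0.21],
  [0.68, 0.88, 0, -0.21],
])

```text
time_s: 3.48
tcp_pos: [0.4178, -0.0297, 0.2922]
ee_rot: [[0.993, 0.114, -0.0], [0.114, -0.993, 0.0], [-0.0, -0.0, -1.0]]
wrist_force: [-0.5, 1.2, -0.4]
gripper_width: 1.0
```

Run:
```python
from station import telemetry, capture
from h import *
import json
s=telemetry.sense();c=capture("wrist")
d=wrist(c,s);cv2.imwrite("pics/w1.png",c["color"]);np.savez("w1.npz",**{k:v for k,v in d.items()})
h=np.load("holder.npz");a=float(h["a"]);R=np.array([[np.cos(a),-np.sin(a)],[np.sin(a),np.cos(a)]])
p=np.array(s["tcp_pos"]);E=np.array(s["ee_rot"]);print(s["time_s"],p.round(4),E.round(3).tolist(),np.round(s["joints"],1),"H",((p[:2]-h["o"])@R).round(4),np.degrees(np.arctan2(E[1,0],E[0,0])-a).round(2))
print(np.round(c["mount"],3).tolist())
```

```text
3.475 [ 0.4178 -0.0297  0.2922] [[0.993, 0.114, -0.0], [0.114, -0.993, 0.0], [-0.0, -0.0, -1.0]] [ 18.4   1.4 -26.3  -0.  -62.3  78.2] H [-0.1829  0.0032] -0.15
[[0.001, 0.965, 0.261, 0.071], [1.0, -0.001, 0.0, 0.001], [0.0, 0.261, -0.965, -0.092], [0.0, 0.0, 0.0, 1.0]]
```

View pics/w1.png

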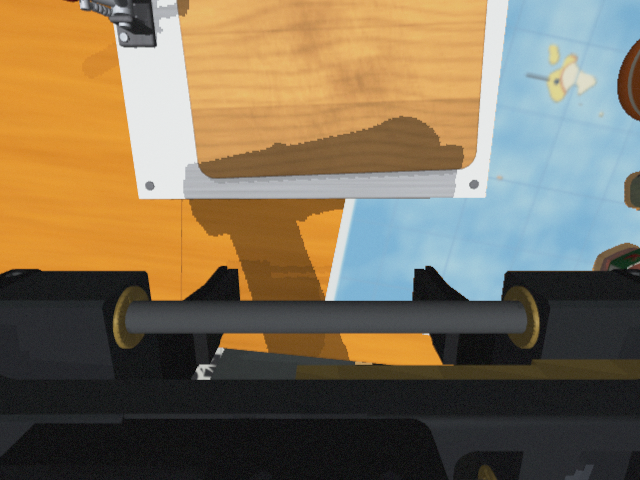

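The wrist view shows the plate's near corners at (138,198) and (486,197), and the board's near edge from (215,178) to (455,169). I check these against the top view.

Run:
```python
from h import *
h=np.load("holder.npz");a=float(h["a"]);R=np.array([[np.cos(a),-np.sin(a)],[np.sin(a),np.cos(a)]])
d=dict(np.load("w1.npz"));t=dict(np.load("top0.npz"))
H=lambda P:np.c_[(P[:,:2]-h["o"])@R,P[:,2]].round(4).tolist()
print("plate near",H(plane(d,[(138,198),(486,197)],.006)))
print("board near",H(plane(d,[(215,178),(455,169)],.028)))
# board near-left corner height, two views: virtual corner
print("left edge",H(plane(d,[(180,0),(197,150)],.028)))
```

```text
plate near [[-0.1737, 0.2068, 0.006], [-0.1733, -0.172, 0.006]]
board near [[-0.1499, 0.1141, 0.028], [-0.1414, -0.1274, 0.028]]
left edge [[0.008, 0.132, 0.028], [-0.1223, 0.1296, 0.028]]
```

Call:
drive_tool([
  [0, 0, 0.2, 0],
  [0, 0, 0.4, 0],
  [0, 0, 0.6, 0],
  [0, 0, 0.8, 0],
  [0, 0, 1, 0],
])

```text
time_s: 4.15
tcp_pos: [0.4182, -0.0287, 0.1718]
ee_rot: [[0.993, 0.117, 0.001], [0.117, -0.993, 0.0], [0.001, -0.0, -1.0]]
wrist_force: [0.9, -0.2, -0.4]
gripper_width: 0.998
```

Call:
drive_tool([
  [0, 0, 0.2, 0],
  [0, 0, 0.4, 0],
  [0, 0, 0.55, 0],
  [0, 0, 0.68, 0],
  [0, 0, 0.75, 0],
  [0, 0, 0.75, 0],
])

```text
time_s: 4.9
tcp_pos: [0.4182, -0.0291, 0.0821]
ee_rot: [[0.993, 0.117, -0.001], [0.117, -0.993, -0.0], [-0.001, 0.0, -1.0]]
wrist_force: [-0.0, 0.2, -0.6]
gripper_width: 0.998
```

Call:
drive_tool([
  [0.04, 0, 0, 0],
  [0.08, 0, 0, 0],
  [0.12, 0, 0, 0],
  [0.16, 0, 0, 0],
  [0.2, 0, 0, 0],
  [0.24, 0, 0, 0],
  [0.28, 0, 0, 0],
  [0.32, 0, 0, 0],
  [0.36, 0, 0, 0],
  [0.4, 0, 0, 0],
])

```text
time_s: 6.15
tcp_pos: [0.4662, -0.024, 0.0821]
ee_rot: [[0.993, 0.116, -0.0], [0.116, -0.993, -0.0], [-0.0, 0.0, -1.0]]
wrist_force: [-2.2, -0.5, -1.7]
gripper_width: 0.998
```

Call:
drive_tool([
  [0.04, 0, 0, 0],
  [0.08, 0, 0, 0],
  [0.12, 0, 0, 0],
  [0.16, 0, 0, 0],
  [0.2, 0, 0, 0],
  [0.24, 0, 0, 0],
  [0.27, 0, 0, 0],
  [0.29, 0, 0, 0],
  [0.29, 0, 0, 0],
])

```text
time_s: 7.28
tcp_pos: [0.501, -0.0198, 0.0823]
ee_rot: [[0.993, 0.116, 0.001], [0.116, -0.993, 0.0], [0.001, -0.0, -1.0]]
wrist_force: [-1.3, -0.4, -1.1]
gripper_width: 1.0
```

Call:
drive_tool([
  [0.015, 0, 0, 0],
  [0.03, 0, 0, 0],
  [0.045, 0, 0, 0],
  [0.06, 0, 0, 0],
  [0.06, 0, 0, 0],
])

```text
time_s: 7.9
tcp_pos: [0.508, -0.019, 0.0823]
ee_rot: [[0.993, 0.116, 0.001], [0.116, -0.993, 0.0], [0.001, 0.0, -1.0]]
wrist_force: [-2.0, -0.6, 1.7]
gripper_width: 0.995
```

Call:
drive_tool([
  [0.01, 0, 0, 0],
  [0.02, 0, 0, 0],
  [0.025, 0, 0, 0],
  [0.025, 0, 0, 0],
])

```text
time_s: 8.4
tcp_pos: [0.5092, -0.019, 0.0819]
ee_rot: [[0.993, 0.116, -0.004], [0.116, -0.993, -0.001], [-0.004, 0.0, -1.0]]
wrist_force: [-4.5, -1.1, 3.4]
gripper_width: 1.002
```

Call:
drive_tool([
  [0.01, 0, 0, 0],
  [0.02, 0, 0, 0],
  [0.02, 0, 0, 0],
  [0.02, 0, 0, 0],
])

```text
time_s: 8.9
tcp_pos: [0.5097, -0.0192, 0.0817]
ee_rot: [[0.993, 0.116, -0.008], [0.116, -0.993, -0.002], [-0.008, 0.001, -1.0]]
wrist_force: [-9.7, 0.2, 6.3]
gripper_width: 0.996
```

Call:
drive_tool([
  [-0.05, 0, 0, 0],
  [-0.12, 0, 0, 0],
  [-0.2, 0, 0, 0],
  [-0.3, 0, 0, 0],
  [-0.35, 0, -0.2, 0],
  [-0.35, 0, -0.4, 0],
  [-0.35, 0, -0.65, 0],
  [-0.35, 0, -0.9, 0],
  [-0.35, 0, -1, 0],
  [-0.35, 0, -1, 0],
])

```text
time_s: 10.15
tcp_pos: [0.4712, -0.0233, 0.2025]
ee_rot: [[0.993, 0.116, 0.001], [0.116, -0.993, 0.001], [0.001, -0.0, -1.0]]
wrist_force: [-0.5, -0.3, -0.9]
gripper_width: 0.998
```

```bash
python3 - <<'E'
from station import telemetry, capture
from h import *
s=telemetry.sense();c=capture("wrist");d=wrist(c,s);np.savez("w2.npz",**d);t=capture("top");np.savez("top2.npz",**t)
print(s["time_s"],np.round(s["tcp_pos"],4),np.round(s["wrist_force"],1))
A=cv2.resize(t["color"][130:285,235:420],None,fx=2.5,fy=2.5,interpolation=cv2.INTER_CUBIC)
B=cv2.resize(c["color"],(462,346));A=A[:346] if len(A)>=346 else cv2.copyMakeBorder(A,0,346-len(A)if len(A)<346 else 0,0,0,0)
B=cv2.resize(B,(A.shape[1]*330//A.shape[1],A.shape[0])) if 0 else B
h=max(len(A),len(B));A=cv2.copyMakeBorder(A,0,h-len(A),0,0,0);B=cv2.copyMakeBorder(B,0,h-len(B),0,0,0)
cv2.imwrite("pics/c2.png",np.hstack([A,B])[:, :]);print(A.shape,B.shape)
E
python3 -c "
import cv2;i=cv2.imread('pics/c2.png');cv2.imwrite('pics/c2s.png',cv2.resize(i,None,fx=800/i.shape[1],fy=800/i.shape[1]))"
```

```text
10.15 [ 0.4712 -0.0233  0.2025] [-0.5 -0.3 -0.9]
(346, 462, 3) (346, 462, 3)
```

View pics/c2s.png

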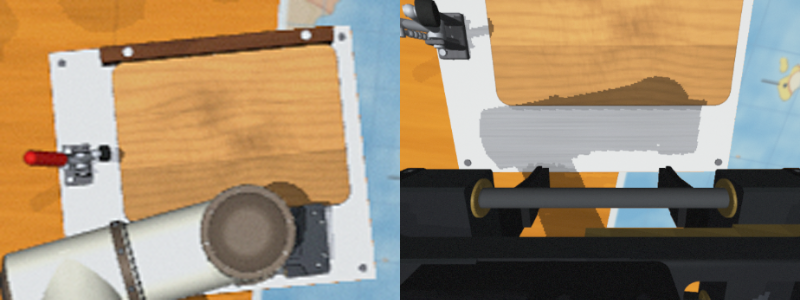

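The composite shows the board's far edge along the stop at both ends (top view, left half), the lever still open to the left, and the near edge parallel to the plate (wrist view, about row 105). Next I measure the near edge.

Run:
```python
from h import *
h=np.load("holder.npz");a=float(h["a"]);R=np.array([[np.cos(a),-np.sin(a)],[np.sin(a),np.cos(a)]])
d=dict(np.load("w2.npz"));S=cv2.cvtColor(d["color"],cv2.COLOR_BGR2HSV)[...,1].astype(int)
H=lambda P:((P[:,:2]-h["o"])@R)
def edge(cols,lo,hi,thr):
    return [(x,lo+np.nonzero(S[lo:hi,x]>thr)[0].max()+.5) for x in cols if (S[lo:hi,x]>thr).any()]
e=np.array(edge(range(195,470,8),120,200,70));q=H(plane(d,e,.028));f=np.polyfit(q[:,1],q[:,0],1)
print("near edge px",e[[0,-1]].tolist(),"x at y=0",f[1].round(4),"tilt deg",np.degrees(np.arctan(f[0])).round(2),"resid",np.std(q[:,0]-np.polyval(f,q[:,1])).round(5),"x@±.12",np.polyval(f,[.12,-.12]).round(4))
p=np.array([[(468-400)*1.6,163*1.6],[(718-400)*1.6,163*1.6]]);print("screws",H(plane(d,p,.006)).round(4).tolist())
d1=dict(np.load("w1.npz"));print("screws1",H(plane(d1,[(150,186),(474,184)],.006)).round(4).tolist())
for nm in("top0","top2"):
    t=dict(np.load(nm+".npz"));o=h["o"]
    hs=cv2.cvtColor(t["color"],cv2.COLOR_BGR2HSV)
    row=[]
    for y in(.11,.06,0,-.06,-.11):
        xs=np.arange(.0,.16,.001);P=np.c_[np.c_[xs,np.full(len(xs),y)]@R.T+o,np.full(len(xs),.028)];px=proj(t,P).astype(np.float32)
        v=cv2.remap(hs[...,2],px[:,0][None],px[:,1][None],cv2.INTER_LINEAR)[0].astype(int)
        if nm=="top2": i=np.nonzero(v<110)[0];row.append((y,float(xs[i[0]]) if len(i) else None))
    print(nm,row)
```

```text
near edge px [[195.0, 168.5], [467.0, 168.5]] x at y=0 -0.0793 tilt deg 0.02 resid 0.0 x@±.12 [-0.0793 -0.0794]
screws [[-0.1604, 0.1916], [-0.1605, -0.1569]]
screws1 [[-0.1607, 0.192], [-0.1592, -0.1574]]
top0 []
top2 [(0.11, 0.121), (0.06, 0.121), (0, 0.121), (-0.06, 0.121), (-0.11, 0.121)]
```

The board is home: the near edge is at holder x = -79 mm with 0.02° of tilt, and the stop face meets it at +121 mm all along. Next I close the fingers and go round to the outside of the lever.

Call:
drive_tool([
  [0, 0, -0.25, 0],
  [0, 0, -0.5, 0],
  [0.1, -0.2, -0.6, 0],
  [0.2, -0.45, -0.6, 0],
  [0.3, -0.65, -0.6, 0],
  [0.36, -0.8, -0.6, 0],
], fingers=0)

```text
time_s: 11.0
tcp_pos: [0.503, 0.078, 0.2727]
ee_rot: [[0.993, 0.116, -0.003], [0.116, -0.993, -0.001], [-0.003, 0.001, -1.0]]
wrist_force: [-0.6, -0.6, -0.1]
gripper_width: 0.402
```

Call:
drive_tool([
  [0.12, -0.27, 0, 0],
  [0.24, -0.54, 0, 0],
  [0.36, -0.8, 0, 0],
])

```text
time_s: 11.38
tcp_pos: [0.5349, 0.1784, 0.2731]
ee_rot: [[0.993, 0.116, -0.002], [0.116, -0.993, -0.001], [-0.002, 0.001, -1.0]]
wrist_force: [1.5, 0.4, 0.5]
gripper_width: 0.062
```

Call:
drive_tool([
  [0.12, -0.27, 0, 0],
  [0.24, -0.54, 0, 0],
  [0.36, -0.8, 0, 0],
  [0.36, -0.8, 0, 0],
])

```text
time_s: 11.88
tcp_pos: [0.5668, 0.2796, 0.2721]
ee_rot: [[0.993, 0.118, -0.002], [0.118, -0.993, -0.002], [-0.002, 0.001, -1.0]]
wrist_force: [-0.5, -0.8, -0.4]
gripper_width: 0.006
```

Run:
```python
from station import telemetry, capture
from h import *
h=np.load("holder.npz");a=float(h["a"]);R=np.array([[np.cos(a),-np.sin(a)],[np.sin(a),np.cos(a)]])
s=telemetry.sense();p=np.array(s["tcp_pos"]);print(s["time_s"],p.round(4),"H",((p[:2]-h["o"])@R).round(4),s["gripper_width"],np.round(s["joints"],1))
c=capture("side");np.savez("side3.npz",**c)
cv2.imwrite("pics/side3.png",cv2.resize(c["color"][100:340,230:550],None,fx=2.5,fy=2.5))
```

```text
11.875 [0.5668 0.2796 0.2721] H [0.0011 0.293 ] 0.005539849884716632 [ 40.9  23.6  -0.1  -0.  -66.5  55.9]
```

View pics/side3.png

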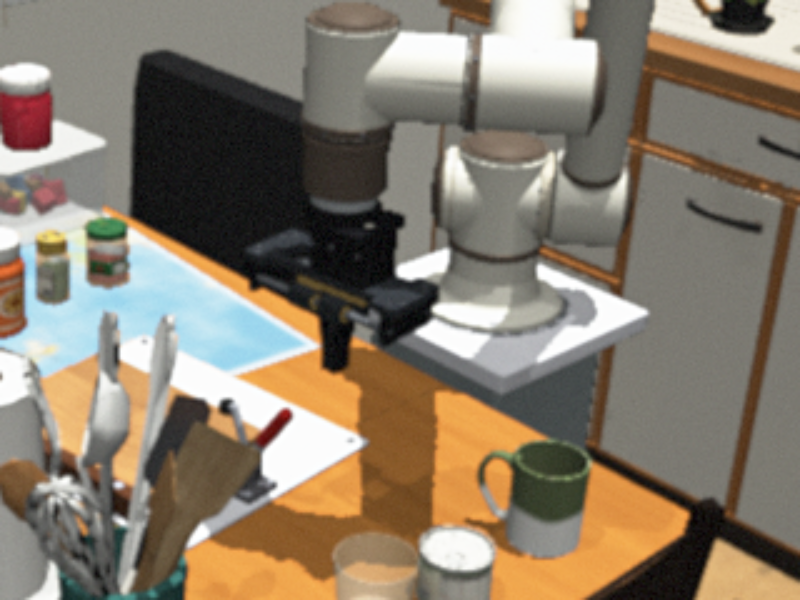

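The side view shows the lever still open (red grip at (272,428)) and the closed fingers hanging outside it, clear of the tin, tumbler and mug. Now I lower.

Call:
drive_tool([
  [0, 0, 0.2, 0],
  [0, 0, 0.4, 0],
  [0, 0, 0.6, 0],
  [0, 0, 0.8, 0],
  [0, 0, 0.92, 0],
  [0, 0, 0.92, 0],
])

```text
time_s: 12.68
tcp_pos: [0.5661, 0.2768, 0.1628]
ee_rot: [[0.993, 0.115, -0.002], [0.115, -0.993, -0.002], [-0.002, 0.002, -1.0]]
wrist_force: [-0.1, -1.0, 0.4]
gripper_width: 0.008
```

Call:
drive_tool([
  [0, 0.06, 0, 0],
  [0, 0.12, 0, 0],
  [0, 0.18, 0, 0],
  [0, 0.24, 0, 0],
  [0, 0.3, 0, 0],
  [0, 0.36, 0, 0],
  [0, 0.42, 0, 0],
  [0, 0.48, 0, 0],
  [0, 0.5, 0, 0],
])

```text
time_s: 13.8
tcp_pos: [0.577, 0.2213, 0.1674]
ee_rot: [[0.993, 0.118, 0.011], [0.118, -0.993, 0.007], [0.012, -0.006, -1.0]]
wrist_force: [0.8, 7.5, 8.5]
gripper_width: 0.004
```

The finger has met the lever, with some upward force as well. I look before going on.

Run:
```python
from station import telemetry, capture
from h import *
h=np.load("holder.npz");a=float(h["a"]);R=np.array([[np.cos(a),-np.sin(a)],[np.sin(a),np.cos(a)]])
s=telemetry.sense();p=np.array(s["tcp_pos"]);print(s["time_s"],p.round(4),"H",((p[:2]-h["o"])@R).round(4),np.round(s["wrist_force"],1),np.round(s["moment"],2))
c=capture("side");w=capture("wrist")
A=cv2.resize(c["color"][215:305,290:410],(400,300),interpolation=cv2.INTER_CUBIC);B=cv2.resize(w["color"],(400,300))
cv2.imwrite("pics/c4.png",np.hstack([A,B]))
```

```text
13.8 [0.577  0.2213 0.1674] H [0.0045 0.2339] [0.8 7.5 8.5] [ 1.94 -0.22 -0.05]
```

View pics/c4.png

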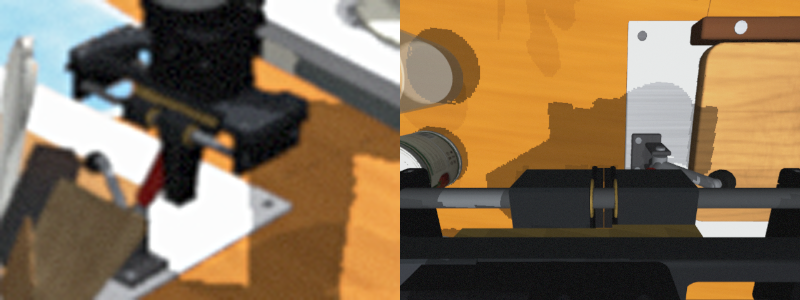

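The left half (side) shows the red grip's end touching high up the finger, near the wider carriage. That explains the upward force. I back off, rise about 17 mm and push again with the lower part of the finger.

Call:
drive_tool([
  [0, -0.1, 0, 0],
  [0, -0.25, 0, 0],
  [0, -0.25, -0.07, 0],
  [0, -0.25, -0.15, 0],
  [0, -0.25, -0.15, 0],
])

```text
time_s: 14.52
tcp_pos: [0.5706, 0.2479, 0.1832]
ee_rot: [[0.993, 0.116, 0.002], [0.116, -0.993, 0.001], [0.002, -0.001, -1.0]]
wrist_force: [0.0, -0.6, 0.6]
gripper_width: 0.008
```

Call:
drive_tool([
  [0, 0.06, 0, 0],
  [0, 0.12, 0, 0],
  [0, 0.18, 0, 0],
  [0, 0.22, 0, 0],
  [0, 0.26, 0, 0],
  [0, 0.3, 0, 0],
  [0, 0.34, 0, 0],
  [0, 0.34, 0, 0],
])

```text
time_s: 15.52
tcp_pos: [0.5753, 0.2071, 0.1821]
ee_rot: [[0.993, 0.116, 0.001], [0.116, -0.993, 0.0], [0.001, -0.0, -1.0]]
wrist_force: [2.0, 2.8, 2.0]
gripper_width: 0.009
```

Call:
drive_tool([
  [0, 0.04, 0, 0],
  [0, 0.08, 0, 0],
  [0, 0.12, 0, 0],
  [0, 0.16, 0, 0],
  [0, 0.2, 0, 0],
  [0, 0.24, 0, 0],
  [0, 0.27, 0, 0],
  [0, 0.3, 0, 0],
  [0, 0.3, 0, 0],
])

```text
time_s: 16.65
tcp_pos: [0.5791, 0.1714, 0.1818]
ee_rot: [[0.993, 0.116, -0.0], [0.116, -0.993, -0.0], [-0.0, 0.0, -1.0]]
wrist_force: [0.2, 0.7, -0.6]
gripper_width: 0.004
```

Run:
```python
from station import telemetry, capture
from h import *
h=np.load("holder.npz");a=float(h["a"]);R=np.array([[np.cos(a),-np.sin(a)],[np.sin(a),np.cos(a)]])
s=telemetry.sense();p=np.array(s["tcp_pos"]);print(s["time_s"],p.round(4),"H",((p[:2]-h["o"])@R).round(4),np.round(s["wrist_force"],1))
c=capture("side")["color"]
hs=cv2.cvtColor(c,cv2.COLOR_BGR2HSV);m=((hs[...,0]<6)|(hs[...,0]>172))&(hs[...,1]>140);b=np.zeros(m.shape,bool);b[240:300,285:370]=1
ys,xs=np.nonzero(m&b);print(len(xs),xs.min() if len(xs) else 0,xs.max() if len(xs) else 0)
cv2.imwrite("pics/s5.png",cv2.resize(c[200:320,260:420],(640,480),interpolation=cv2.INTER_CUBIC))
```

```text
16.65 [0.5791 0.1714 0.1818] H [0.0007 0.1841] [ 0.2  0.7 -0.6]
89 314 336
```

View pics/s5.png

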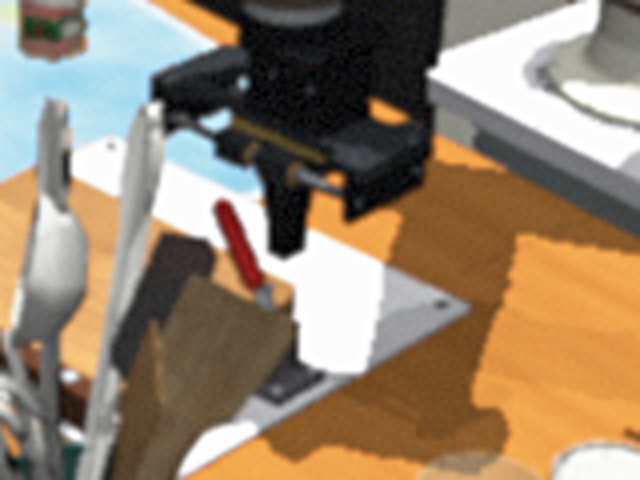

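The side view shows the red grip now leaning inwards (cap at (222,205), root at (262,290)), and the force has dropped to zero: the lever has snapped over. I retreat outwards and up, then check from the top.

Call:
drive_tool([
  [0, -0.15, 0, 0],
  [0, -0.35, 0, 0],
  [0, -0.55, -0.1, 0],
  [0, -0.7, -0.35, 0],
  [0, -0.85, -0.6, 0],
  [0, -0.95, -0.8, 0],
  [0, -1, -0.9, 0],
  [0, -1, -0.9, 0],
])

```text
time_s: 17.7
tcp_pos: [0.565, 0.292, 0.2907]
ee_rot: [[0.993, 0.117, 0.001], [0.117, -0.993, 0.001], [0.001, -0.001, -1.0]]
wrist_force: [0.0, 0.3, -1.4]
gripper_width: 0.005
```

Call:
drive_tool([
  [-0.2, -0.2, 0, 0],
  [-0.4, -0.4, 0, 0],
  [-0.6, -0.6, 0, 0],
  [-0.8, -0.8, 0, 0],
  [-1, -1, 0, 0],
  [-1, -1, 0, 0],
  [-1, -1, 0, 0],
])

```text
time_s: 18.58
tcp_pos: [0.4321, 0.3956, 0.289]
ee_rot: [[0.993, 0.116, -0.001], [0.116, -0.993, -0.001], [-0.001, 0.001, -1.0]]
wrist_force: [0.6, -0.5, 0.9]
gripper_width: 0.005
```

Run:
```python
from station import telemetry, capture
from h import *
h=np.load("holder.npz");a=float(h["a"]);R=np.array([[np.cos(a),-np.sin(a)],[np.sin(a),np.cos(a)]]);o=h["o"]
s=telemetry.sense();print(s["time_s"],np.round(s["tcp_pos"],3),np.round(s["wrist_force"],1))
t=capture("top");sd=capture("side");t0=np.load("top0.npz")
hs=cv2.cvtColor(t["color"],cv2.COLOR_BGR2HSV);row=[]
for y in(.11,.06,0,-.06,-.11):
    r=[y]
    xs=np.arange(0,.16,.001);P=np.c_[np.c_[xs,np.full(len(xs),y)]@R.T+o,np.full(len(xs),.028)];px=proj(t,P).astype(np.float32)
    v=cv2.remap(hs[...,2],px[:,:1],px[:,1:],cv2.INTER_LINEAR).ravel();r.append(round(float(xs[np.nonzero(v<110)[0][0]]),3))
    xs=np.arange(-.14,-.03,.001);P=np.c_[np.c_[xs,np.full(len(xs),y)]@R.T+o,np.full(len(xs),.028)];px=proj(t,P).astype(np.float32)
    v=cv2.remap(hs[...,1],px[:,:1],px[:,1:],cv2.INTER_LINEAR).ravel();r.append(round(float(xs[np.nonzero(v>70)[0][0]]),3));row.append(r)
print("y, stop/board seam x, near edge x:",row)
def red(c,b):
    q=cv2.cvtColor(c["color"],cv2.COLOR_BGR2HSV);m=((q[...,0]<6)|(q[...,0]>172))&(q[...,1]>140);k=np.zeros(m.shape,bool);k[b]=1
    y,x=np.nonzero(m&k);return np.array([[x.mean(),y.mean()]])
P,g=two(t,red(t,np.s_[180:220,235:310]),sd,red(sd,np.s_[240:300,285:370]));print("grip mid H",((P[:2]-o)@R).round(4),P[2].round(4),"gap",round(g,4),"angle",0.6-np.arctan2(((P[:2]-o)@R)[1]-.178,P[2]-.045))
df=cv2.absdiff(t["color"],t0["color"]).max(2)
for n,(x,y) in dict(mug=(172,272),tin=(171,218),tumbler=(174,178),orange=(471,204),spice=(477,248),green=(479,285)).items(): print(n,(df[y-22:y+22,x-25:x+25]>60).mean().round(3))
A=t["color"][120:300,140:520];cv2.imwrite("pics/f.png",cv2.resize(A,None,fx=2,fy=2,interpolation=cv2.INTER_CUBIC))
```

```text
18.575 [0.432 0.396 0.289] [ 0.6 -0.5  0.9]
y, stop/board seam x, near edge x: [[0.11, 0.0, -0.079], [0.06, 0.121, -0.079], [0, 0.121, -0.079], [-0.06, 0.121, -0.079], [-0.11, 0.121, -0.079]]
grip mid H [0.0008 0.1406] 0.1001 gap 0.0001 angle 1.1967230904699702
mug 0.492
tin 0.108
tumbler 0.0
orange 0.023
spice 0.0
green 0.0
```

View pics/f.png

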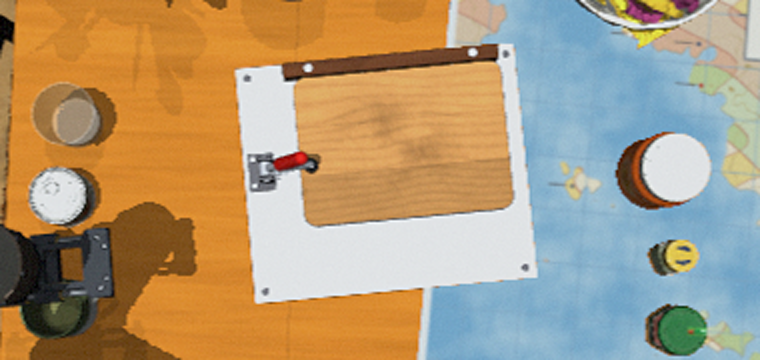

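The final picture shows the board along the stop, the lever leaning inwards with its pad on the board's left margin at about (312,163), and the other things in place. The gripper is only seen above the mug, well clear of it. At y=0.11 the scan hit the black pad, which explains its 0.0. I hand in.

```bash
python3 -c "
from station import order
print(order.finish_job())"
```

```text
the job is handed in; nothing more can be done
None
```

The board is home against the back stop and the clamp is closed on it. I handed the job in after about 18.6 s of robot time; no verdict was reported.

**Board:** I pushed it about 65 mm with both open fingertips on its front edge until the stop resisted with about 10 N. Before I touched the lever, the near edge was at holder x = -79 mm with 0.02° of tilt, so the far edge was at about +121 mm.

**Lever:** My first push met the grip too high on the finger, with an upward force of about 8 N. I backed off, rose about 17 mm and pushed again, and it snapped over.

**Last checks:**
- The lever measured about 1.197 rad from two views.
- The board's near edge was still at -79 mm along its whole length. The seam with the stop read +121 mm at four of five points; the fifth scan line was blocked by the pad.
- The tumbler, spice jar and green jar showed no change in the top view, and the orange jar almost none.
- The mug and tin could not be compared that way because the gripper and its shadow were over them. The gripper was high above them, and the wrist force was near zero.
- I could not measure the pad's contact force directly. The closed lever angle and the pad seen on the board are the only evidence for it.

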